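# Hang the lift-off door of a chip guard on its two hinge pins and shut it

### The job

Take the small blue-framed door out of its wooden holder, lower both of its hinge knuckles gently onto the two upright pins of the open-topped chip guard until it is fully home, then swing it gently shut against the rubber bumpers. The pins' place is known only roughly, so feel for them and never force or drop the door; leave the tooth inside and the glass lamp and the dropper bottle where they stand.

Things in the scene. Friction and masses are not known exactly. Their poses are not given: they have to be found in the camera images.
- door: loose lift-off door, 0.2 to 0.35 kg: clear pane in a blue frame, 8 mm thick (x), 143 mm wide (y = -73 to +70 mm), 98 mm high (z); origin: middle of its lower edge. On top a black grip tab, 12 mm thick (x), 50 mm wide (y = -25 to 25), up to z = 134 mm. Two steel hinge knuckles at its +y edge
- door_knuckle (a point): centre of the lower end of the door's lower knuckle bore, at door (0, 86, 15) mm; door's axes. Both knuckles are upright tubes open at both ends, 22 mm outer and 8.8 mm inner diameter, 14 mm long; the upper one is the same, 68 mm above. On the pins the door sags in the play by up to 0.04 rad, free end down
- door_grip (a point): middle of the black grip tab, at door (0, 0, 120) mm, 14 mm below the tab's top; door's axes
- guard: fixed open-topped chip guard, 150 x 150 x 107 mm, clear walls, aluminium posts, grey base; origin: centre of its underside. Doorway at its -x side, soft rubber bumpers on its -y front post reach to x = -78.5 mm. Hung and shut, the door stands across it with axes parallel to the guard's, door origin at guard (-84, d - 9.5, 12) mm (d: see hinge_datum). Opens by swinging out to guard -x
- rack: fixed wooden holder, 70 x 110 mm, 62 mm high; origin: centre of its underside. The door stands upright between its uprights with its lower edge 12 mm above the holder's underside; it has to be raised 52 mm to come clear
- molar: loose white carved tooth on a square foot, 24 x 24 x 48 mm, standing inside the guard; origin: centre of its underside
- lamp: loose clear round-bellied glass lamp with a tan cap, 72 mm in diameter, 79 mm high; origin: centre of its underside
- dropper: loose brown dropper bottle with a black cap, 34 mm in diameter, 102 mm high; origin: centre of its underside
- pin_gap (a point): mid-height between the two hinge pins 37 mm above hinge_datum; guard's axes. Brass pins, 7 mm thick, 14 mm long, tips bevelled 0.4 mm, on shoulders 14 mm wide, 8 mm thick, tops at guard z = 27 and 95 mm. The free gap from lower pin tip to upper shoulder is 46 mm: bring the door in sideways raised 15 to 45 mm from home, then lower
- keeper (a point): underside of a steel keeper lip, at guard (-83, -68, 114) mm: it covers guard x = -68 to -98, y = -61 to -75 mm, over the shut door's free top corner (110 mm high). The door can be lowered onto the pins only while standing open by 15 degrees or more; shut, it passes under the lip
- hinge_datum (a point): reference for the hinge axis, level with the top of the lower pin's shoulder, guard (-84, 76.5, 27) mm; guard's axes. The pins' common axis stands d = 3 to 16 mm from it towards guard +y, anywhere, not shown by any reading (their strap is screwed on through slots); nothing off along x; rigid under load. Fully home, the knuckles rest on the shoulders and door_knuckle is level with this

How it is judged:
By the outcome, as a careful person would: the job done as asked, in the order asked, and still so for the second after the job is handed in, with the robot touching nothing.
It also fails if it takes over 72 s, if anything falls off the work surface, if the arm or the gripper's body presses on something with over 40 N, if the wrist force passes 120 N, or if a joint passes its speed limit or range.

### The arm

A 7-joint arm with a two-finger parallel gripper is mounted at the origin on a cart in front of the work surface, level with it; the furniture and walls round the work are solid. World frame = base frame: x ahead of the robot, y to its left, z up, the work surface at z = 0. Lengths are in m, angles in rad, forces in N, time in s.
With the tool pointing down it reaches from about 0.4 to 0.85 m from the base axis. Payload 4.5 kg.
Tool frame: the origin (TCP) lies midway between the tips of the shut fingers; the grasp point (between the pads) lies 19 mm behind it; z points along the fingers, y is the line along which they close (so a half turn about z gives the same grasp; the last joint's range is limited). The gripper opens to 88 mm and grips with 3 to 60 N. Pads are 18 mm wide; open, the fingers measure 123 mm over their backs; the gripper's body (75 mm by 187 mm) begins 45 mm behind the grasp point.
Start: joints at [1.241, 0.689, -0.195, 1.565, 0.157, 0.902, -0.215], TCP at [0.222, -0.584, 0.212] pointing down, gripper open.
Joint ranges: [-3.01, 3.01], [-0.46, 2.08], [-1.47, 1.51], [0.13, 2.56], [-1, 4.14], [0.04, 2.09], [-2.66, 2.66]. Speed limits (rad/s): [2.57, 2.57, 3.14, 3.14, 3.14, 3.14, 3.14].

### API

Orientations are given as a unit quaternion [x, y, z, w].
In Python, from plant import r gives the robot as it stands. The module is installed in compiled form; this text tells all that it offers.
- The arm moves only by the tool step_arm, never from a script. Its argument "series" is a list of rows, each a list of 7 numbers: the shift along the world's x, y, z in mm, then the turn, a rotation vector about the world's x, y, z in rad, then the closure, from 0 (fully open) to 1 (shut). A call has 1 to 20 rows; each row shifts and turns the commanded pose from where the row before left it; what a row does not reach is not made up. A row lasts 1/10 s, in which the tool goes at most 50 mm and 8.59 degrees, less where a joint would pass 70% of its speed; a pose out of reach is approached as far as the arm can. A call is refused whole if a number of a shift passes 50 or a number of a turn 0.15, either way. A call with a gripper value outside its range is refused whole. The fingers move at their own pace and stop on an object; "force" is the grip in N (left out, the last holds). Time passes only in rows, so rows that do not move let the fingers close. It gives the time, the measured TCP pose, the force, the opening and the grip force at its end, in the units of the state.
- r.get_state(): the state, without advancing time (a new reading comes with each control period).
- r.snapshot(name): name is "side" or "top"; returns (picture, depth): 400x640x3 uint8, blue, green, red; 400x640 float32, m along the optical axis (not along the pixel's ray), 0 where there is no reading.
- r.get_calibration(name): a dict with "intrinsics" (3x3 intrinsics, pixels), "dist_coeffs" ([k1, k2, p1, p2, k3] as OpenCV has them; the pictures are not rectified), "pose" (4x4, takes a point from camera to world coordinates). Camera axes: x right, y up, looking along -z (the intrinsics and any distortion apply to the point x, -y, -z); pixel columns grow to the right and rows downward; lengths in m; the calibration is good to about 2 mm. A picture is of the moment at which its call begins. get_calibration takes no time and is no camera call.
- r.finish_job(): hands the job in; it is judged then, once.
The state is a dict: "clock": time; "q": joint angles; "qd": joint speeds; "joint_torque": joint torques, N m; "tool_pos": TCP position; "eef_rot": TCP orientation; "contact_force": force on the tool from outside, world axes, zero at the start; "moment": the same for the moment, N m; "opening": opening from 0.0 (shut) to 1.0 (fully open); "finger_force": force on a finger pad.
Only numpy, scipy, OpenCV 4.12 (cv2) and the standard library are available. Lean on these libraries where they do the work, as an engineer would, in place of code of your own. Each camera call takes 0.05 s, during which the arm holds its last target. There are 200 camera calls.

## Working session

There is one attempt and no reset: what is moved stays moved. The work goes in short steps, Python scripts to look and compute and a tool call to move; the robot and the scene stay as the last step left them, time stands still between calls to the robot, and variables do not carry over. Pictures are saved under pics/ and viewed, at most 12 in all, crops included, and the job is handed in when it is done.

Besides the shell and the picture viewer there is one more tool, called in YAML: its name, and indented under it one key for each argument. step_arm: Moves the arm, as the interface text tells. Its arguments: {"type":"object","properties":{"series":{"type":"array"},"force":{"type":"number"}},"required":["series"]}

```bash
mkdir -p pics; cat > h.py <<'E'
import numpy as np, cv2
from plant import r
def snap(n):
    im,d=r.snapshot(n); c=r.get_calibration(n)
    return im,d,np.array(c["intrinsics"],float),np.array(c["dist_coeffs"],float),np.array(c["pose"],float)
def cloud(d,K,D,T):
    h,w=d.shape; u,v=np.meshgrid(np.arange(w),np.arange(h))
    p=cv2.undistortPoints(np.stack([u,v],-1).reshape(-1,1,2).astype(np.float64),K,D).reshape(h,w,2)
    P=np.stack([p[...,0]*d,-p[...,1]*d,-d],-1)
    W=P@T[:3,:3].T+T[:3,3]; W[d<=0]=np.nan
    return W
def proj(X,K,D,T):
    Pc=(np.atleast_2d(X)-T[:3,3])@T[:3,:3]
    Pc=Pc*[1,-1,-1]
    return cv2.projectPoints(Pc,np.zeros(3),np.zeros(3),K,D)[0].reshape(-1,2)
E
python3 - <<'E'
from h import *
for n in("side","top"):
    im,d,K,D,T=snap(n); cv2.imwrite(f"pics/{n}0.png",im); np.savez(f"{n}0.npz",im=im,d=d,K=K,D=D,T=T)
    print(n,T.round(3).tolist(),K[0,0],D)
s=r.get_state(); print({k:np.round(v,4).tolist() for k,v in s.items()})
E
```

```text
side [[-0.851, 0.213, -0.48, -0.191], [-0.525, -0.334, 0.783, 1.054], [0.007, 0.918, 0.396, 0.647], [0.0, 0.0, 0.0, 1.0]] 487.57198127837023 [-0.06717332  0.          0.          0.          0.        ]
top [[0.017, 0.986, -0.164, 0.258], [-1.0, 0.014, -0.015, -0.004], [-0.012, 0.165, 0.986, 1.317], [0.0, 0.0, 0.0, 1.0]] 374.909772511648 [-0.03808917  0.          0.          0.          0.        ]
{'clock': 0.1, 'q': [1.2408, 0.6899, -0.1945, 1.5663, 0.1573, 0.9025, -0.2151], 'qd': [0.001, -0.0045, 0.0016, -0.0022, 0.0003, -0.0, -0.0003], 'joint_torque': [-0.0024, -52.8495, -1.2714, -15.3836, -0.0526, 0.0021, 0.0001], 'tool_pos': [0.2221, -0.5835, 0.2109], 'eef_rot': [0.9835, 0.1809, -0.0002, -0.0008], 'contact_force': [0.4432, 0.0874, 0.126], 'moment': [-0.0083, 0.0101, 0.0434], 'finger_force': 0.0, 'opening': 1.0019}
```

View pics/side0.png

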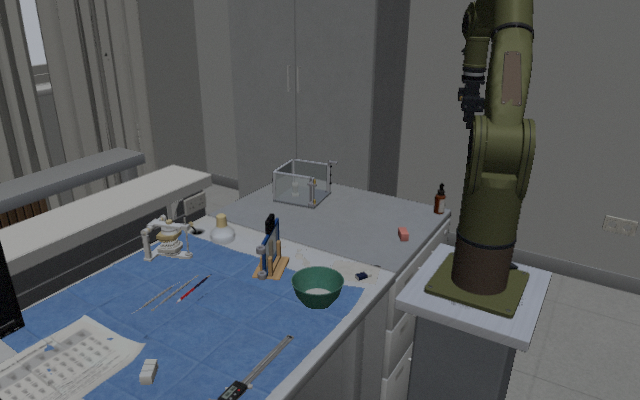

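View pics/top0.png

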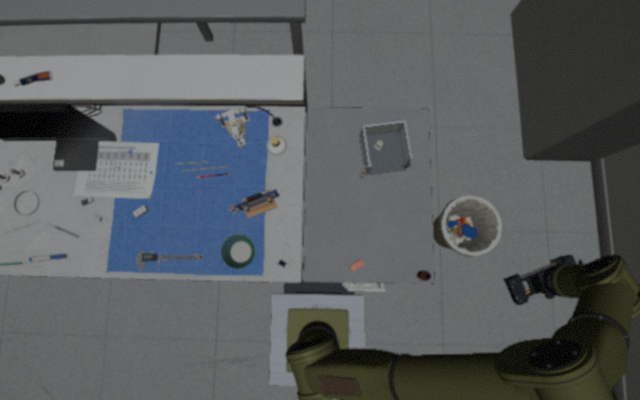

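The side view shows the guard at about (303,185), the door in its rack at (268,250), the lamp at (222,230) and the dropper at (440,203). In the top view the guard is at about (387,148), the rack at (257,205), and the hinge post at (362,175).

```bash
python3 - <<'E'
from h import *
A={n:dict(np.load(f"{n}0.npz")) for n in("side","top")}
def crop(n,x0,x1,y0,y1,f): return cv2.resize(A[n]["im"][y0:y1,x0:x1],None,fx=f,fy=f,interpolation=cv2.INTER_CUBIC)
a=crop("top",345,425,110,190,5); b=crop("top",220,300,170,250-20,5); b=cv2.copyMakeBorder(b,0,100,0,0,cv2.BORDER_CONSTANT)
c=crop("side",265,345,150,210,3); e=crop("side",245,300,205,285,3)
top=np.hstack([a,b]); low=np.zeros((200,800,3),np.uint8)
cv2.imwrite("pics/c1.png",top)
c=crop("side",265,345,150,210,5); e=crop("side",245,305,205,285,5)
H=max(c.shape[0],e.shape[0]); c=cv2.copyMakeBorder(c,0,H-c.shape[0],0,0,cv2.BORDER_CONSTANT); cv2.imwrite("pics/c2.png",np.hstack([c,e]))
W=cloud(A["top"]["d"],A["top"]["K"],A["top"]["D"],A["top"]["T"])
def pr(u0,u1,v0,v1,s):
    for v in range(v0,v1,s): print(v,' '.join("%d"%round(1000*z) if z==z else '-' for z in W[v,u0:u1:s,2]))
print("guard z");pr(356,416,116,182,3)
print("rack z");pr(226,284,184,222,2)
for n,(u,v) in dict(g=(387,148),rack=(257,205),lamp=(277,143),drop=(424,275),tooth=(379,145)).items(): print(n,W[v,u].round(3))
E
```

```text
guard z
116 5 -3 -5 2 -1 -2 5 2 2 4 0 0 6 -2 5 -1 4 -8 -3 0
119 -2 -1 -2 -5 2 -1 -1 -1 -3 0 0 4 2 6 0 0 5 -2 -1 3
122 0 -2 4 -2 -2 6 0 -1 0 -2 109 107 110 109 110 109 107 2 5 0
125 0 -3 0 104 110 107 106 111 104 93 89 87 82 83 73 82 110 -1 5 5
128 -1 0 91 111 90 78 76 74 - 66 61 57 52 50 45 59 97 0 3 -1
131 1 4 77 110 54 53 41 41 43 31 28 26 22 14 22 55 88 109 1 -1
134 -1 0 61 107 22 23 10 7 9 8 - 13 10 8 9 52 85 104 3 3
137 1 1 49 106 11 10 9 9 9 9 9 7 6 8 9 36 80 108 -2 -1
140 1 0 37 108 11 9 11 10 7 10 7 8 10 11 12 36 71 106 -1 2
143 -2 2 26 104 14 6 8 56 47 9 13 8 8 5 7 27 65 108 3 1
146 -2 0 14 84 4 9 18 22 51 11 10 7 7 11 8 17 56 96 5 0
149 -4 -3 7 75 103 4 10 18 25 10 10 8 11 7 7 14 49 89 106 1
152 0 -1 8 63 107 10 8 13 10 10 7 10 12 3 8 8 48 80 103 -1
155 -5 -2 2 54 111 14 14 4 9 8 8 13 8 6 7 11 38 77 109 2
158 -2 2 -3 43 108 12 6 6 10 7 9 11 8 10 7 8 33 70 113 123
161 0 -1 3 32 107 6 5 10 11 13 15 6 7 5 13 7 21 84 121 121
164 2 2 1 30 87 104 8 12 8 9 5 12 8 6 9 10 43 74 117 121
167 4 -5 96 96 91 101 8 6 12 6 7 7 10 4 12 8 28 -2 0 116
170 1 2 2 110 58 10 8 7 10 10 8 8 10 10 4
[... 1167 characters left out ...]
 16 12 15 3 -1 3
208 14 111 100 107 105 41 77 72 49 65 63 65 29 24 27 29 11 18 21 16 18 13 13 13 8 1 1 5 3
210 9 14 113 111 39 4 41 33 30 14 55 39 26 17 12 17 17 15 17 8 20 15 1 -1 1 1 3 3 2
212 11 8 11 9 41 44 40 10 21 13 19 18 15 17 12 12 12 13 13 12 1 2 1 0 2 0 5 3 5
214 9 9 8 5 12 5 5 13 11 11 13 15 16 11 17 15 10 11 10 6 2 5 -1 0 1 0 2 -1 0
216 14 8 11 6 2 12 8 12 9 10 13 12 17 14 7 12 10 10 4 14 3 5 6 0 1 0 5 4 4
218 10 10 10 11 9 12 12 6 12 16 11 16 7 7 8 10 8 5 7 6 3 1 -1 5 4 3 -4 1 2
220 10 12 12 8 7 6 - 13 8 10 12 13 9 8 8 10 10 9 5 7 2 4 4 1 5 3 5 8 2
g [ 0.667 -0.241  0.01 ]
rack [0.45  0.218 0.026]
lamp [0.659 0.149 0.078]
drop [ 0.22  -0.343  0.078]
tooth [ 0.664 -0.206  0.053]
```

View pics/c1.png

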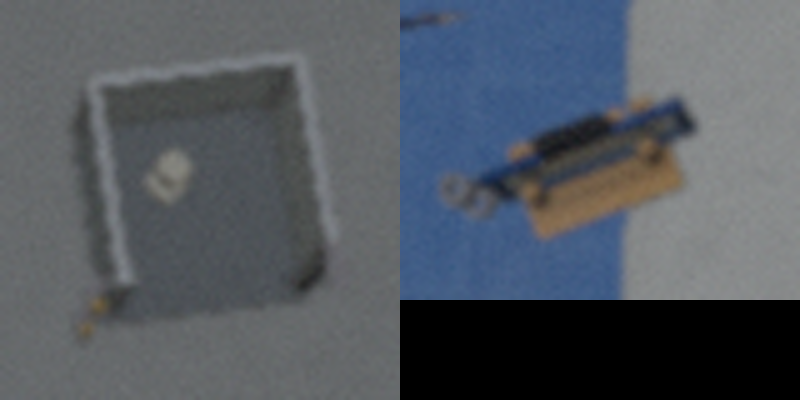

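View pics/c2.png

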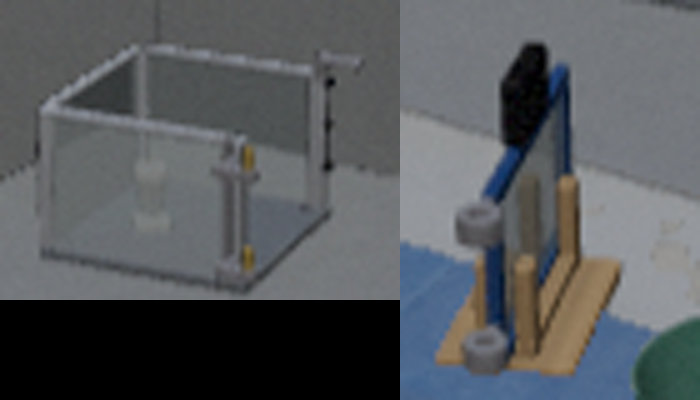

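Crops: the guard is turned slightly, with its doorway at the bottom (-x) and brass pins at about (364.5,170.5) (upper) and (362,175.5) (lower). The door's knuckles point to the lower left, at about (232,208).

```bash
cat > fit.py <<'E'
from h import *
from scipy.optimize import least_squares
def R2(a): return np.array([[np.cos(a),-np.sin(a)],[np.sin(a),np.cos(a)]])
def guard_fit(W,box=(356,416,116,172),hw=.073):
    u0,u1,v0,v1=box; P=W[v0:v1,u0:u1].reshape(-1,3); P=P[(P[:,2]>.1)&(P[:,2]<.113)][:,:2]
    def res(p):
        q=(P-p[:2])@R2(p[2]); # world->guard
        dx=np.abs(q[:,0]-hw); dy=np.abs(np.abs(q[:,1])-hw)
        return np.minimum(np.minimum(dx,dy),.02)*1e3
    b=min((least_squares(res,[P[:,0].mean(),P[:,1].mean(),a],loss="soft_l1",f_scale=3) for a in(0,.1,.2)),key=lambda s:s.cost)
    return b.x,len(P),np.median(res(b.x))
def at_z(u,v,z,K,D,T):
    p=cv2.undistortPoints(np.array([[[u,v]]],float),K,D).ravel(); d=T[:3,:3]@[p[0],-p[1],-1]
    return T[:3,3]+d*(z-T[2,3])/d[2]
E
python3 - <<'E'
from fit import *
A={n:dict(np.load(f"{n}0.npz")) for n in("side","top")}
t=A["top"];c=(t["K"],t["D"],t["T"]); W=cloud(t["d"],*c)
g,n,m=guard_fit(W); print("guard",g.round(4),n,m)
def tog(X): return ((np.asarray(X)[:2]-g[:2])@R2(g[2])*1e3).round(1)
s=A["side"];cs=(s["K"],s["D"],s["T"]); Ws=cloud(s["d"],*cs)
# brass pixels
for nme,a,Wc,cc,(u0,u1,v0,v1) in(("top",t,W,c,(355,372,160,182)),("side",s,Ws,cs,(300,325,170,210))):
    hsv=cv2.cvtColor(a["im"],cv2.COLOR_BGR2HSV)[v0:v1,u0:u1]; m=((hsv[...,0]>10)&(hsv[...,0]<35)&(hsv[...,1]>90)).astype(np.uint8)
    k,l,st,ce=cv2.connectedComponentsWithStats(m)
    for i in range(1,k):
        if st[i,4]<2: continue
        u,v=ce[i]+[u0,v0]
        for z in(.034,.102): print(nme,st[i],(u.round(1),v.round(1)),z,"guard",tog(at_z(u,v,z,*cc)))
# door: frame-top points and tab points
P=W[184:214,226:284].reshape(-1,3); tab=P[P[:,2]>.135]
a0=P[(P[:,2]>.105)&(P[:,2]<.12)]
print("tab mean",tab.mean(0).round(4),len(tab),"frame mean",a0.mean(0).round(4))
al=np.vstack([a0[:,:2]])
mu=al.mean(0);e=np.linalg.svd(al-mu)[2][0]; e=e*np.sign(e[1]); yaw=np.arctan2(-e[0],e[1]); print("yaw line",yaw)
for Q,nn in((tab,"tab"),(a0,"frame")):
    q=Q[:,:2]@R2(yaw); print(nn,"x",np.percentile(q[:,0],[2,50,98]).round(4),"y",np.percentile(q[:,1],[2,50,98]).round(4))
# side cloud
P=Ws[205:285,245:300]; b=s["im"][205:285,245:300].astype(int)
M=(P[...,2]>.118)&(P[...,2]<.15); q=P[M][:,:2]@R2(yaw); print("side tab",M.sum(),np.percentile(q[:,0],[2,50,98]).round(4),np.percentile(q[:,1],[2,50,98]).round(4), np.percentile(P[M][:,2],[50,98]))
M=(b[...,0]>b[...,2]+30)&(P[...,2]>.03); q=P[M]; l=q[:,:2]@R2(yaw); print("blue frame side",M.sum(),np.percentile(l,[5,50,95],axis=0).round(4).tolist(),np.nanmax(q[:,2]))
E
```

```text
guard [ 0.5121 -0.2451  0.1448] 308 5.189418243268872
top [ 9 10  2  2  2] (np.float64(364.5), np.float64(170.5)) 0.034 guard [76.5 78.3]
top [ 9 10  2  2  2] (np.float64(364.5), np.float64(170.5)) 0.102 guard [60.9 88.7]
side [14  9  2  5  7] (np.float64(314.3), np.float64(181.1)) 0.034 guard [130.7 -72. ]
side [14  9  2  5  7] (np.float64(314.3), np.float64(181.1)) 0.102 guard [59.8 89.9]
side [14 29  2  5  7] (np.float64(314.3), np.float64(201.1)) 0.034 guard [59.8 89.3]
side [14 29  2  5  7] (np.float64(314.3), np.float64(201.1)) 0.102 guard [ -3.3 233.3]
tab mean [0.4589 0.2088 0.1463] 67 frame mean [0.4506 0.2295 0.1122]
yaw line 0.3825298487051892
tab x [0.4985 0.5032 0.5099] y [-0.0008  0.0231  0.0456]
frame x [0.4955 0.5035 0.5124] y [-0.0463  0.0622  0.1168]
side tab 149 [0.5003 0.5032 0.5121] [0.0025 0.0378 0.0518] [0.13688202 0.14914661]
blue frame side 139 [[0.5019, -0.0432], [0.5041, 0.0772], [0.5087, 0.0972]] 0.11484281830022647
```

step_arm:
  series:
    - [38,45,8,0,0,0.0935,0]
    - [38,45,8,0,0,0.0935,0]
    - [38,45,8,0,0,0.0935,0]
    - [38,45,8,0,0,0.0935,0]
    - [38,45,8,0,0,0.0935,0]
    - [38,45,8,0,0,0.0935,0]
    - [5,48,0,0,0,0.0935,0]
    - [5,48,0,0,0,0.0935,0]
    - [5,48,0,0,0,0.0935,0]
    - [5,48,0,0,0,0.0935,0]
    - [5,48,0,0,0,0.0935,0]
    - [5,48,0,0,0,0.0935,0]
    - [-4,47,0,0,0,0.0935,0]
    - [-4,47,0,0,0,0.0935,0]
    - [-4,47,0,0,0,0.0935,0]
    - [-4,47,0,0,0,0.0935,0]
    - [-4,47,0,0,0,0.0935,0]
    - [0,0,0,0,0,0,0]
    - [0,0,0,0,0,0,0]
  force: 6

```text
clock: 2.0
tool_pos: [0.4237, 0.1667, 0.2518]
eef_rot: [0.559, 0.829, -0.0, -0.0]
contact_force: [0.9, -0.6, 0.0]
opening: 1.003
finger_force: 0.0
```

```bash
cat >> fit.py <<'E'
from scipy.spatial.transform import Rotation as Ro
def st():
    s=r.get_state(); R=Ro.from_quat(s["eef_rot"]).as_matrix(); y=R[:,1]; y=y*np.sign(y[0])
    print("t",round(s["clock"],2),"tcp",(np.array(s["tool_pos"])*1e3).round(1),"yaw",round(float(np.arctan2(y[1],y[0])),4),"z",R[:,2].round(4),"F",np.round(s["contact_force"],1),"M",np.round(s["moment"],2),"op",round(88*s["opening"],1),"ff",round(s["finger_force"],1),"q7",np.round(s["q"][6],2)); return s
E
python3 - <<'E'
from fit import *
import fit
t=dict(np.load("top0.npz")); W=cloud(t["d"],t["K"],t["D"],t["T"])
P=W[116:172,356:416].reshape(-1,3); P=P[(P[:,2]>.1)&(P[:,2]<.113)][:,:2]
for hw in(.072,.074):
    def res(p):
        q=(P-p[:2])@R2(p[2]); return np.minimum(np.minimum(np.abs(q[:,0]-hw),np.abs(np.abs(q[:,1])-hw)),.02)*1e3
    g=least_squares(res,[.655,-.225,.145],loss="soft_l1",f_scale=3); print(g.x.round(4),np.median(res(g.x)))
g=g.x; print("pin datum world",g[:2]+R2(g[2])@[-.084,.0765])
for n,z,(u,v) in(("top",.102,(364.5,170.5)),("side",.102,(314.3,181.1)),("side",.034,(314.3,201.1))):
    d=dict(np.load(n+"0.npz")); X=at_z(u,v,z,d["K"],d["D"],d["T"]); print(n,X.round(4),((X[:2]-g[:2])@R2(g[2])*1e3).round(1))
st()
E
```

```text
[ 0.6515 -0.2246  0.1451] 2.2740345148341765
[ 0.6496 -0.2252  0.1467] 3.251255276476933
pin datum world [ 0.5553155  -0.16179891]
top [ 0.5596 -0.1486  0.102 ] [-77.8  89. ]
side [ 0.5585 -0.1479  0.102 ] [-78.8  89.8]
side [ 0.5585 -0.1485  0.034 ] [-78.9  89.2]
t 2.0 tcp [423.7 166.7 251.8] yaw 0.3847 z [-7.e-04 -3.e-04 -1.e+00] F [ 0.9 -0.6  0. ] M [-0.05 -0.11  0.06] op 88.3 ff 0.0 q7 -0.53
```

step_arm:
  series:
    - [17.5,21.5,0,0,0,0,0]
    - [17,21.5,0,0,0,0,0]
    - [0,0,-30,0,0,0,0]
    - [0,0,-40,0,0,0,0]
    - [0,0,-35,0,0,0,0]
    - [0,0,-22,0,0,0,0]
    - [0,0,-10,0,0,0,0]
    - [0,0,0,0,0,0,0]
  force: 6

```text
clock: 2.8
tool_pos: [0.4585, 0.207, 0.1141]
eef_rot: [0.561, 0.828, -0.002, -0.0]
contact_force: [0.1, 0.6, 0.5]
opening: 0.998
finger_force: 0.0
```

```bash
python3 - <<'E'
from fit import *
s=st()
im,d,K,D,T=snap("side"); c=cv2.resize(im[190:290,225:325],None,fx=5,fy=5,interpolation=cv2.INTER_CUBIC); cv2.imwrite("pics/g1.png",c)
E
```

```text
t 2.8 tcp [458.5 207.  114.1] yaw 0.3802 z [-0.0019 -0.0023 -1.    ] F [0.1 0.6 0.5] M [-0.03 -0.1   0.01] op 87.8 ff 0.0 q7 -0.76
```

View pics/g1.png

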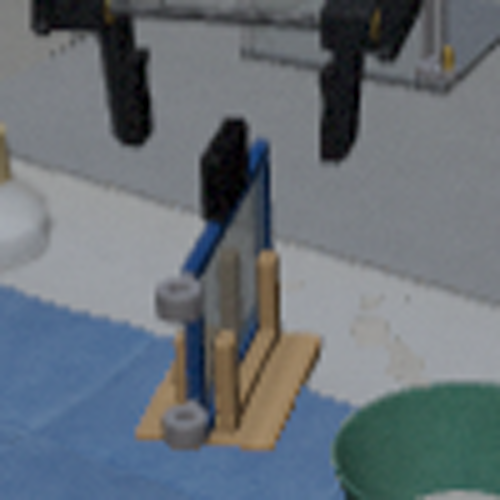

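The crop shows open fingers straddling the tab, but the tips (crop (130,140) and (335,155)) look higher than the tab's lower part. I'll check this against projections.

```bash
python3 - <<'E'
from fit import *
s=st(); print(np.abs(s["qd"]).max())
im,d,K,D,T=snap("side"); R=Ro.from_quat(s["eef_rot"]).as_matrix(); p=np.array(s["tool_pos"])
c=lambda X:((proj(X,K,D,T)-[225,190])*5).round(0)
print("tips",c([p+R@[0,.05,0],p-R@[0,.05,0],p]).tolist())
yaw=.3825; o=np.array([.4582,.2097,.012])
Rz=np.eye(3); Rz[:2,:2]=R2(yaw)
print("tab corners",c([o+Rz@[0,y,z] for y in(-.025,.025) for z in(.098,.134)]).tolist(), "kn",c([o+Rz@[0,.086,z] for z in (.029,.097)]).tolist())
W=cloud(d,K,D,T); 
for u,v in((130,135),(335,150),(225,150),(225,190)): print((u,v),W[190+v//5,225+u//5].round(3))
im,d,K,D,T=snap("top"); W=cloud(d,K,D,T)
cv2.imwrite("pics/g1t.png",cv2.resize(im[160:230,210:310],None,fx=5,fy=5,interpolation=cv2.INTER_CUBIC))
E
```

```text
t 2.85 tcp [459.1 207.9 115.1] yaw 0.3807 z [-1.e-04 -9.e-04 -1.e+00] F [0.  1.  0.7] M [ 0.05 -0.1  -0.01] op 87.9 ff 0.0 q7 -0.76
0.025683033533761376
tips [[133.0, 183.0], [332.0, 200.0], [232.0, 191.0]]
tab corners [[244.0, 180.0], [242.0, 114.0], [218.0, 226.0], [215.0, 158.0]] kn [[189.0, 416.0], [183.0, 288.0]]
(130, 135) [0.497 0.237 0.147]
(335, 150) [0.405 0.197 0.147]
(225, 150) [0.45  0.224 0.146]
(225, 190) [0.45  0.225 0.125]
```

step_arm:
  series:
    - [0,0,0,0,0,0,0.6]
    - [0,0,0,0,0,0,0.75]
    - [0,0,0,0,0,0,0.8]
    - [0,0,0,0,0,0,0.85]
    - [0,0,0,0,0,0,0.9]
    - [0,0,0,0,0,0,0.95]
    - [0,0,0,0,0,0,1]
    - [0,0,0,0,0,0,1]
  force: 6

```text
clock: 3.75
tool_pos: [0.4587, 0.209, 0.115]
eef_rot: [0.56, 0.829, -0.0, -0.0]
contact_force: [-0.4, 0.0, -0.6]
opening: 0.3
finger_force: 0.0
```

```bash
python3 - <<'E'
from fit import *
s=st()
im,d,K,D,T=snap("side"); cv2.imwrite("pics/g2.png",cv2.resize(im[190:290,225:325],None,fx=4,fy=4,interpolation=cv2.INTER_CUBIC))
E
```

```text
t 3.75 tcp [458.7 209.  115. ] yaw 0.3826 z [-1.e-04  0.e+00 -1.e+00] F [-0.4  0.  -0.6] M [ 0.03 -0.08 -0.02] op 26.4 ff 0.0 q7 -0.76
```

View pics/g2.png

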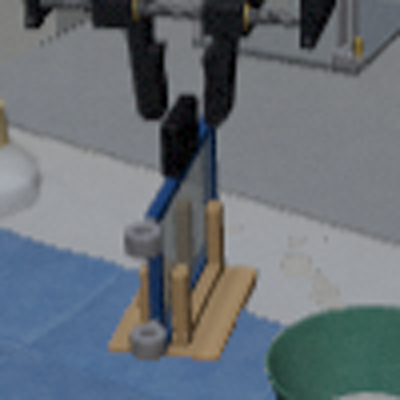

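The crop shows the half-closed tips at about 4x (150,115) and (218,122), still near the tab's top. I'll measure the tip height from depth.

```bash
python3 - <<'E'
from fit import *
s=st()
im,d,K,D,T=snap("side"); W=cloud(d,K,D,T); R=Ro.from_quat(s["eef_rot"]).as_matrix(); p=np.array(s["tool_pos"])
L=(W-p)@R*1e3
for u in(259,261,263,264,276,278,279,281): print(u,[tuple(L[v,u].round(0)) for v in range(208,225,2)])
im,d,K,D,T=snap("top"); W=cloud(d,K,D,T); q=proj(p,K,D,T)[0]; print(q); 
a,b=int(q[0]),int(q[1]); print((W[b-24:b+25:4,a-24:a+25:4,2]*1000).round(0))
E
```

```text
t 3.8 tcp [458.7 209.  115. ] yaw 0.3826 z [-0. -0. -1.] F [ 0.7  0.2 -0.4] M [-0.04 -0.16  0.02] op 22.2 ff 0.0 q7 -0.76
259 [(np.float64(10.0), np.float64(25.0), np.float64(-57.0)), (np.float64(10.0), np.float64(26.0), np.float64(-52.0)), (np.float64(-323.0), np.float64(128.0), np.float64(112.0)), (np.float64(-315.0), np.float64(126.0), np.float64(116.0)), (np.float64(-297.0), np.float64(121.0), np.float64(114.0)), (np.float64(-284.0), np.float64(117.0), np.float64(114.0)), (np.float64(-272.0), np.float64(114.0), np.float64(115.0)), (np.float64(-255.0), np.float64(109.0), np.float64(114.0)), (np.float64(-244.0), np.float64(106.0), np.float64(115.0))]
261 [(np.float64(15.0), np.float64(19.0), np.float64(-60.0)), (np.float64(13.0), np.float64(20.0), np.float64(-53.0)), (np.float64(10.0), np.float64(21.0), np.float64(-47.0)), (np.float64(14.0), np.float64(20.0), np.float64(-43.0)), (np.float64(7.0), np.float64(22.0), np.float64(-35.0)), (np.float64(9.0), np.float64(22.0), np.float64(-31.0)), (np.float64(-273.0), np.float64(108.0), np.float64(115.0)), (np.float64(-258.0), np.float64(10
[... 3432 characters left out ...]
18. 817. 814. 812.]
 [605. 770. 794. 812. 819. 829. 827. 825. 823. 819. 816. 816. 813.]
 [571. 607. 781. 800. 816. 825. 828. 827. 825. 818. 815. 815. 812.]
 [491. 531. 765. 789. 808. 823. 827. 825.  nan 823. 817. 814. 810.]
 [ 11. 333. 744. 776. 795. 815. 821. 826. 824. 821. 814. 811. 809.]
 [  9.   4. 295. 764. 784. 804. 816. 826. 824. 821. 817. 811. 806.]
 [111. 112. 114. 738. 771. 791. 808. 816. 822. 819. 815. 808. 802.]
 [111.  35.  44.  22. 760. 778. 797. 811. 818. 815. 811. 807. 797.]
 [ 13.   6.  13.   9. 731. 761. 784. 802. 812. 813. 810. 803. 792.]
 [  9.  10.  12.  12. 717. 740. 773. 793. 801. 809. 804. 799. 778.]
 [ 13.   8.  11.  13. 252. 727. 748. 780. 792. 803. 798. 793. 766.]]
```

step_arm:
  series:
    - [0,0,-8,0,0,0,0.8]
    - [0,0,-8,0,0,0,0.8]
    - [0,0,0,0,0,0,1]
    - [0,0,0,0,0,0,1]
    - [0,0,0,0,0,0,1]
    - [0,0,0,0,0,0,1]
  force: 6

```text
clock: 4.5
tool_pos: [0.4588, 0.209, 0.099]
eef_rot: [0.56, 0.829, 0.0, -0.0]
contact_force: [0.5, -0.0, -3.0]
opening: 0.139
finger_force: 5.9
```

```bash
cat >> fit.py <<'E'
def tips():
    s=st(); im,d,K,D,T=snap("side"); W=cloud(d,K,D,T); R=Ro.from_quat(s["eef_rot"]).as_matrix(); p=np.array(s["tool_pos"]); L=(W-p)@R*1e3
    for sg in(1,-1):
        m=(np.abs(L[...,0])<20)&(sg*L[...,1]>9)&(sg*L[...,1]<32)&(L[...,2]<30)&(L[...,2]>-70); q=L[m]
        print("finger",sg,m.sum(),"tip z",np.percentile(q[:,2],[95,99,100]).round(0),"y",np.percentile(q[:,1],[5,95]).round(0))
    return s,im,d,K,D,T
E
python3 -c "
from fit import *
tips()"
```

```text
t 4.5 tcp [458.8 209.   99. ] yaw 0.3825 z [ 1.e-04  1.e-04 -1.e+00] F [ 0.5 -0.  -3. ] M [ 0.02 -0.23  0.01] op 12.2 ff 5.9 q7 -0.78
finger 1 75 tip z [-32. -30. -29.] y [10. 20.]
finger -1 103 tip z [-32. -28. -28.] y [-23. -10.]
```

step_arm:
  series:
    - [0,0,0,0,0,0,1]
    - [0,0,0,0,0,0,1]
    - [0,0,4,0,0,0,1]
    - [0,0,6,0,0,0,1]
    - [0,0,0,0,0,0,1]
  force: 50

```text
clock: 5.05
tool_pos: [0.4593, 0.2096, 0.11]
eef_rot: [0.56, 0.829, 0.001, 0.0]
contact_force: [1.4, 0.6, -2.1]
opening: 0.13
finger_force: 49.6
```

```bash
cat >> fit.py <<'E'
def doorz():
    s,im,d,K,D,T=tips(); W=cloud(d,K,D,T)
    return s,im,d,K,D,T,W
E
python3 - <<'E'
from fit import *
s,im,d,K,D,T,W=doorz()
cv2.imwrite("pics/g3.png",cv2.resize(im[170:290,215:325],None,fx=5,fy=5,interpolation=cv2.INTER_CUBIC))
E
```

```text
t 5.05 tcp [459.3 209.6 110. ] yaw 0.3825 z [ 0.0016  0.0013 -1.    ] F [ 1.4  0.6 -2.1] M [ 0.26 -0.71  0.06] op 11.5 ff 49.6 q7 -0.77
finger 1 74 tip z [-33. -29. -28.] y [10. 20.]
finger -1 104 tip z [-32. -28. -28.] y [-23. -10.]
```

View pics/g3.png

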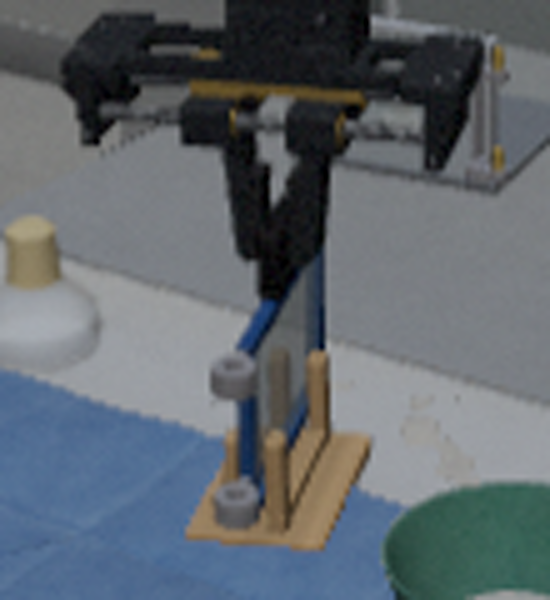

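Both tips hold the tab at crop (285,270), and the door has risen slightly, with its lower knuckle at (237,500). Now I'll lift it clear.

step_arm:
  series:
    - [0,0,10,0,0,0,1]
    - [0,0,10,0,0,0,1]
    - [0,0,10,0,0,0,1]
    - [0,0,15,0,0,0,1]
    - [0,0,15,0,0,0,1]
    - [0,0,10,0,0,0,1]
    - [0,0,0,0,0,0,1]

```text
clock: 5.8
tool_pos: [0.4584, 0.2089, 0.1803]
eef_rot: [0.56, 0.829, 0.0, 0.0]
contact_force: [0.3, 0.3, -2.9]
opening: 0.133
finger_force: 49.5
```

```bash
cat >> fit.py <<'E'
def knuckles(s,im,d,K,D,T,off,dr=(0,0,0)):
    """predicted knuckle world points: off = door origin in tool-aligned frame rel. to TCP (mm, door axes)"""
E
python3 - <<'E'
from fit import *
s,im,d,K,D,T,W=doorz()
p=np.array(s["tool_pos"]); yaw=.3825
M=(np.abs(W[...,:2]-p[:2]).max(-1)<.13)&(W[...,2]<p[2]+.02)&(W[...,2]>.07)
P=(W[M]-p)*1e3; col=im[M].astype(int); q=P.copy(); q[:,:2]=P[:,:2]@R2(yaw)
bl=col[:,0]>col[:,2]+25
print("blue",bl.sum(),"x",np.percentile(q[bl,0],[5,50,95]).round(1),"y",np.percentile(q[bl,1],[2,50,98]).round(1),"z",np.percentile(q[bl,2],[2,98]).round(1))
A=np.c_[q[bl,1],q[bl,2],np.ones(bl.sum())]; print("plane x=a*y+b*z+c",np.linalg.lstsq(A,q[bl,0],rcond=None)[0].round(3))
kn=(q[:,1]>72)&(q[:,1]<102)&(np.abs(q[:,0])<20); print("kn",kn.sum(),np.percentile(q[kn],[2,50,98],axis=0).round(1).tolist())
cv2.imwrite("pics/g4.png",cv2.resize(im[140:260,215:325],None,fx=5,fy=5,interpolation=cv2.INTER_CUBIC))
E
```

```text
t 5.8 tcp [458.4 208.9 180.3] yaw 0.3823 z [ 8.e-04  1.e-04 -1.e+00] F [ 0.3  0.3 -2.9] M [-0.03 -0.17 -0.01] op 11.7 ff 49.5 q7 -0.67
finger 1 79 tip z [-31. -28. -28.] y [10. 20.]
finger -1 115 tip z [-31. -28. -26.] y [-23.  -9.]
blue 252 x [-4.4 -2.3  1.9] y [-67.2  36.6  74.2] z [-78.6  15.5]
plane x=a*y+b*z+c [ 0.011 -0.007 -2.454]
kn 179 [[-10.8, 72.6, -66.9], [-1.3, 93.6, -16.6], [8.7, 100.6, 14.7]]
```

View pics/g4.png

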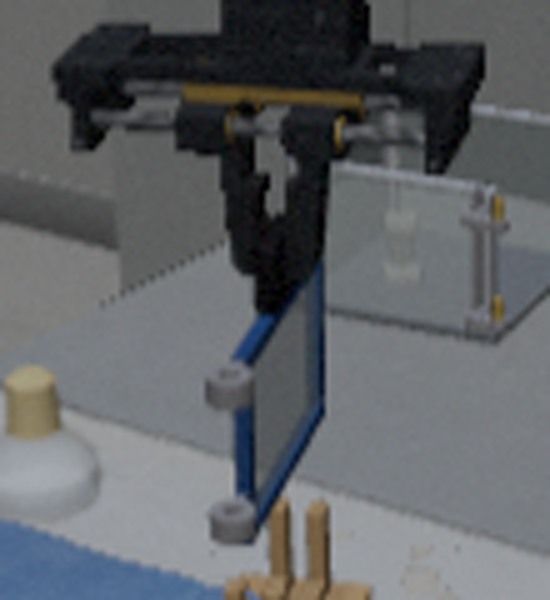

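The crop shows the door lifted clear and upright, with knuckles at crop (230,385) and (235,520). Next I'll carry it to a stand-off in front of the pins.

step_arm:
  series:
    - [2.5,-20,0,0,0,-0.03,1]
    - [2.5,-38,0,0,0,-0.0525,1]
    - [2.5,-38,0,0,0,-0.0525,1]
    - [2.5,-38,0,0,0,-0.0525,1]
    - [2.5,-38,0,0,0,-0.0525,1]
    - [2.5,-38,0,0,0,-0.0525,1]
    - [2.5,-38,0,0,0,-0.0525,1]
    - [2.5,-38,0,0,0,-0.0525,1]
    - [2.5,-38,0,0,0,-0.0525,1]
    - [2.5,-38,0,0,0,-0.0525,1]
    - [2.5,-38,0,0,0,-0.0525,1]
    - [1.5,-30,0,0,0,-0.0525,1]
    - [1,-19,0,0,0,-0.0245,1]
    - [0,0,0,0,0,0,1]
    - [0,0,0,0,0,0,1]

```text
clock: 7.35
tool_pos: [0.4884, -0.2385, 0.1785]
eef_rot: [0.789, 0.614, 0.0, -0.001]
contact_force: [-0.2, -0.3, -2.3]
opening: 0.134
finger_force: 49.5
```

```bash
python3 - <<'E'
from fit import *
s=st()
for n in("side","top"):
    im,d,K,D,T=snap(n); np.savez(n+"1.npz",im=im,d=d,K=K,D=D,T=T)
    p=np.array(s["tool_pos"]); R=np.eye(3);R[:2,:2]=R2(-.25)
    print(n,"pred kn lower/upper tops",proj([p+R@[0,.088,-.085+.029],p+R@[0,.088,-.085+.097],p+R@[0,.088,-.085+.015]],K,D,T).round(1).tolist(),"pin",proj([[.559,-.148,.034],[.559,-.148,.102]],K,D,T).round(1).tolist())
A=np.load("side1.npz")["im"]; B=np.load("top1.npz")["im"]
a=cv2.resize(A[120:220,270:370],(500,500),interpolation=cv2.INTER_CUBIC);b=cv2.resize(B[130:230,330:390],(300,500),interpolation=cv2.INTER_CUBIC)
cv2.imwrite("pics/m1.png",np.hstack([a,b]))
E
```

```text
t 7.35 tcp [ 488.4 -238.5  178.5] yaw -0.248 z [-0.001   0.0017 -1.    ] F [-0.2 -0.3 -2.3] M [-0.05 -0.06  0.02] op 11.7 ff 49.5 q7 -0.29
side pred kn lower/upper tops [[328.7, 177.4], [329.0, 156.1], [328.6, 181.6]] pin [[314.1, 201.1], [314.2, 181.1]]
top pred kn lower/upper tops [[366.8, 183.8], [369.5, 179.3], [366.2, 184.7]] pin [[362.1, 175.3], [364.3, 170.7]]
```

View pics/m1.png

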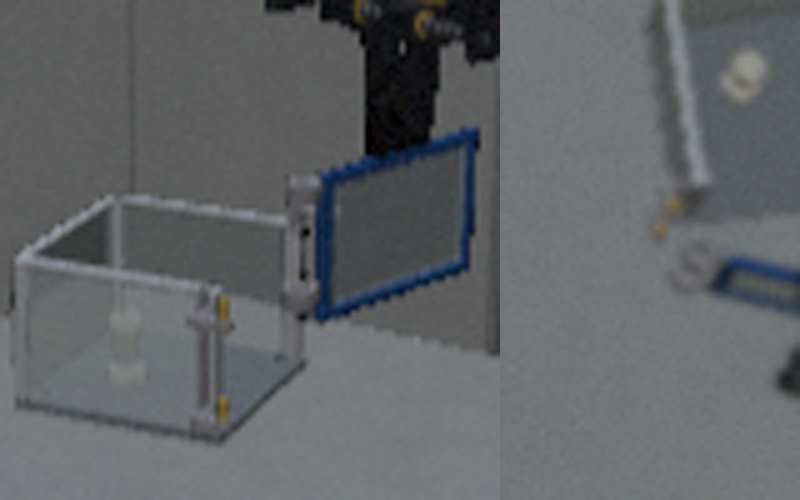

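Left (side): the upper knuckle is at crop (302,188), the lower one at (300,297), and the pins at (223,308) and (223,407). Right (top): knuckle rings at crop (700,262) and (688,278), pins at (673,205) and (660,230). I'll refine the yaw and offset from depth.

```bash
python3 - <<'E'
from fit import *
p=np.array([.4884,-.2385,.1785])
for n,(u0,u1,v0,v1) in(("side",(325,370,140,190)),("top",(355,420,165,200))):
    a=dict(np.load(n+"1.npz")); W=cloud(a["d"],a["K"],a["D"],a["T"])[v0:v1,u0:u1]; im=a["im"][v0:v1,u0:u1].astype(int)
    b=(im[...,0]>im[...,2]+25)&(np.linalg.norm(W-p,axis=-1)<.16); P=(W[b]-p)*1e3
    mu=np.median(P,0); yy,xx=P[:,1],P[:,0]
    k=np.polyfit(yy,xx,1); 
    for _ in range(5):
        rs=xx-np.polyval(k,yy); m=np.abs(rs)<6; k=np.polyfit(yy[m],xx[m],1)
    print(n,len(P),"yaw",-np.arctan(k[0]).round(4),"x at y=0",k[1].round(2),"zrange",np.percentile(P[:,2],[2,98]).round(1)); yaw=-.248
    q=P[:,:2]@R2(yaw); print(" along y",np.percentile(q[:,1],[0,2,98,100]).round(1),"x med",np.median(q[:,0]).round(1))
    g=(im.max(-1)-im.min(-1)<22)&(np.linalg.norm(W-p,axis=-1)<.16)&(W[...,2]>.07)
    Q=(W[g]-p)*1e3; q=np.c_[Q[:,:2]@R2(yaw),Q[:,2]]; q=q[(q[:,1]>74)&(q[:,1]<105)&(np.abs(q[:,0])<18)]
    print(" kn",len(q),np.percentile(q,[3,50,97],axis=0).round(1).tolist())
    for lo,hi in((-80,-45),(0,25)):
        t=q[(q[:,2]>lo)&(q[:,2]<hi)]
        if len(t)>8:
            f=least_squares(lambda c:np.hypot(t[:,0]-c[0],t[:,1]-c[1])-11,[0,88]) ; print("  circ",f.x.round(1),len(t),"zmax",np.percentile(t[:,2],[3,95]).round(1))
E
```

```text
side 321 yaw -0.2518 x at y=0 -4.22 zrange [-80.4  16.6]
 along y [-76.9 -70.3  72.8  73.8] x med -4.2
 kn 81 [[-12.5, 78.8, -65.6], [-5.8, 90.4, -50.4], [4.0, 99.5, 15.5]]
  circ [ 1.8 86.4] 41 zmax [-66.4 -51.2]
  circ [-1.  86.1] 40 zmax [ 1.5 15.5]
top 69 yaw -0.2571 x at y=0 -3.64 zrange [-74.2  19.8]
 along y [-68.9 -67.5  67.6  69.7] x med -3.5
 kn 69 [[-12.1, 76.5, -64.9], [-4.4, 86.3, 10.1], [6.5, 95.3, 17.3]]
  circ [ 0.7 84.5] 29 zmax [-67.9 -51.8]
  circ [-3.1 85.2] 39 zmax [ 3.2 17.4]
```

step_arm:
  series:
    - [0,0,-30,0,0,0,1]
    - [0,0,-30,0,0,0,1]
    - [0,0,-17,0,0,0,1]
    - [8,1,0,0,0,0,1]
    - [8,1,0,0,0,0,1]
    - [8,1,0,0,0,0,1]
    - [3,0.4,0,0,0,0,1]
    - [0,0,0,0,0,0,1]
    - [0,0,0,0,0,0,1]

```text
clock: 8.35
tool_pos: [0.5156, -0.2368, 0.1024]
eef_rot: [0.79, 0.614, -0.0, 0.0]
contact_force: [-0.7, 0.1, -3.1]
opening: 0.134
finger_force: 49.5
```

```bash
python3 -c "
from fit import *
st()"
```

```text
t 8.35 tcp [ 515.6 -236.8  102.4] yaw -0.2497 z [ 1.e-04 -4.e-04 -1.e+00] F [-0.7  0.1 -3.1] M [-0.04 -0.04  0.01] op 11.8 ff 49.5 q7 -0.37
```

step_arm:
  series:
    - [0.7,1.8,0,0,0,0,1]
    - [1,0.15,0,0,0,0,1]
    - [1,0.15,0,0,0,0,1]
    - [1,0.15,0,0,0,0,1]
    - [0,0,0,0,0,0,1]
    - [0,0,0,0,0,0,1]

```text
clock: 8.95
tool_pos: [0.5194, -0.2343, 0.102]
eef_rot: [0.79, 0.614, -0.0, -0.0]
contact_force: [-1.2, 0.2, -3.0]
opening: 0.135
finger_force: 49.5
```

step_arm:
  series:
    - [1,0.15,0,0,0,0,1]
    - [1,0.15,0,0,0,0,1]
    - [0,0,0,0,0,0,1]
    - [0,0,0,0,0,0,1]

```text
clock: 9.35
tool_pos: [0.5214, -0.234, 0.102]
eef_rot: [0.79, 0.614, 0.0, 0.0]
contact_force: [-1.4, 0.1, -3.7]
opening: 0.131
finger_force: 49.5
```

step_arm:
  series:
    - [1,0.15,0,0,0,0,1]
    - [1,0.15,0,0,0,0,1]
    - [0,0,0,0,0,0,1]
    - [0,0,0,0,0,0,1]

```text
clock: 9.75
tool_pos: [0.5233, -0.2338, 0.102]
eef_rot: [0.79, 0.614, -0.0, -0.0]
contact_force: [0.2, 0.4, -3.5]
opening: 0.131
finger_force: 49.5
```

step_arm:
  series:
    - [1,0.15,0,0,0,0,1]
    - [1,0.15,0,0,0,0,1]
    - [0,0,0,0,0,0,1]
    - [0,0,0,0,0,0,1]

```text
clock: 10.15
tool_pos: [0.5246, -0.2338, 0.1018]
eef_rot: [0.79, 0.614, -0.001, -0.0]
contact_force: [-1.7, -1.2, -2.9]
opening: 0.133
finger_force: 49.7
```

step_arm:
  series:
    - [1,0.15,0,0,0,0,1]
    - [1,0.15,0,0,0,0,1]
    - [0,0,0,0,0,0,1]
    - [0,0,0,0,0,0,1]

```text
clock: 10.55
tool_pos: [0.5256, -0.234, 0.1018]
eef_rot: [0.79, 0.614, -0.002, -0.001]
contact_force: [-4.6, -2.4, -0.7]
opening: 0.133
finger_force: 49.8
```

step_arm:
  series:
    - [-4,-0.6,0,0,0,0,1]
    - [-2,-0.3,0,0,0,0,1]
    - [-0.6,4,0,0,0,0,1]
    - [-0.6,4,0,0,0,0,1]
    - [1,0.15,0,0,0,0,1]
    - [1,0.15,0,0,0,0,1]
    - [0,0,0,0,0,0,1]
    - [0,0,0,0,0,0,1]

```text
clock: 11.35
tool_pos: [0.5224, -0.2259, 0.102]
eef_rot: [0.79, 0.614, 0.0, 0.0]
contact_force: [0.8, -0.8, -3.2]
opening: 0.136
finger_force: 49.7
```

```bash
python3 -c "
from fit import *
st()"
```

```text
t 11.35 tcp [ 522.4 -225.9  102. ] yaw -0.2497 z [ 3.e-04 -1.e-04 -1.e+00] F [ 0.8 -0.8 -3.2] M [-0.12 -0.03  0.02] op 11.9 ff 49.7 q7 -0.39
```

step_arm:
  series:
    - [1,0.15,0,0,0,0,1]
    - [1,0.15,0,0,0,0,1]
    - [0,0,0,0,0,0,1]
    - [0,0,0,0,0,0,1]

```text
clock: 11.75
tool_pos: [0.5242, -0.2255, 0.102]
eef_rot: [0.79, 0.614, 0.0, 0.0]
contact_force: [0.4, -0.4, -2.8]
opening: 0.13
finger_force: 49.7
```

step_arm:
  series:
    - [1,0.15,0,0,0,0,1]
    - [1,0.15,0,0,0,0,1]
    - [0,0,0,0,0,0,1]
    - [0,0,0,0,0,0,1]

```text
clock: 12.15
tool_pos: [0.5255, -0.2252, 0.1018]
eef_rot: [0.79, 0.614, -0.001, -0.0]
contact_force: [-3.5, -0.5, -2.7]
opening: 0.132
finger_force: 49.7
```

step_arm:
  series:
    - [-4,-0.6,0,0,0,0,1]
    - [-2,-0.3,0,0,0,0,1]
    - [0.7,-4.8,0,0,0,0,1]
    - [0.7,-4.8,0,0,0,0,1]
    - [0.7,-4.8,0,0,0,0,1]
    - [1,0.15,0,0,0,0,1]
    - [1,0.15,0,0,0,0,1]
    - [0,0,0,0,0,0,1]
    - [0,0,0,0,0,0,1]

```text
clock: 13.05
tool_pos: [0.5244, -0.2398, 0.102]
eef_rot: [0.789, 0.614, 0.0, -0.0]
contact_force: [-0.6, -0.3, -2.6]
opening: 0.13
finger_force: 49.7
```

step_arm:
  series:
    - [1,0.15,0,0,0,0,1]
    - [0,0,0,0,0,0,1]
    - [0,0,0,0,0,0,1]

```text
clock: 13.35
tool_pos: [0.5254, -0.2399, 0.102]
eef_rot: [0.79, 0.614, 0.0, 0.0]
contact_force: [0.2, 0.2, -3.1]
opening: 0.135
finger_force: 49.7
```

step_arm:
  series:
    - [1,0.15,0,0,0,0,1]
    - [0,0,0,0,0,0,1]
    - [0,0,0,0,0,0,1]

```text
clock: 13.65
tool_pos: [0.5264, -0.2398, 0.102]
eef_rot: [0.79, 0.614, 0.0, 0.0]
contact_force: [0.2, -0.9, -2.0]
opening: 0.13
finger_force: 49.7
```

step_arm:
  series:
    - [1,0.15,0,0,0,0,1]
    - [0,0,0,0,0,0,1]
    - [0,0,0,0,0,0,1]

```text
clock: 13.95
tool_pos: [0.5271, -0.2398, 0.102]
eef_rot: [0.79, 0.614, -0.0, -0.0]
contact_force: [0.6, -0.7, -4.1]
opening: 0.13
finger_force: 49.7
```

step_arm:
  series:
    - [1,0.15,0,0,0,0,1]
    - [0,0,0,0,0,0,1]
    - [0,0,0,0,0,0,1]

```text
clock: 14.25
tool_pos: [0.5278, -0.2398, 0.1019]
eef_rot: [0.79, 0.614, -0.0, -0.0]
contact_force: [-1.3, -0.7, -2.8]
opening: 0.129
finger_force: 49.7
```

step_arm:
  series:
    - [1,0.15,0,0,0,0,1]
    - [0,0,0,0,0,0,1]
    - [0,0,0,0,0,0,1]

```text
clock: 14.55
tool_pos: [0.5285, -0.2398, 0.1019]
eef_rot: [0.79, 0.614, -0.001, -0.0]
contact_force: [-2.9, -2.2, -2.0]
opening: 0.132
finger_force: 49.8
```

```bash
python3 -c "
from fit import *
st()"
```

```text
t 14.55 tcp [ 528.5 -239.8  101.9] yaw -0.2497 z [-1.4e-03 -6.0e-04 -1.0e+00] F [-2.9 -2.2 -2. ] M [-0.47  0.81  0.25] op 11.6 ff 49.8 q7 -0.36
```

step_arm:
  series:
    - [-4,-0.6,0,0,0,0,1]
    - [-2,-0.3,0,0,0,0,1]
    - [0,0,12,0,0,0,1]
    - [0,0,12,0,0,0,1]
    - [5,3,0,0,0,0,1]
    - [5,3,0,0,0,0,1]
    - [5,3,0,0,0,0,1]
    - [0,0,0,0,0,0,1]
    - [0,0,0,0,0,0,1]

```text
clock: 15.45
tool_pos: [0.5382, -0.2309, 0.1256]
eef_rot: [0.789, 0.614, -0.0, -0.0]
contact_force: [-0.1, 0.1, -2.7]
opening: 0.129
finger_force: 49.7
```

```bash
python3 -c "
from fit import *
st()"
```

```text
t 15.45 tcp [ 538.2 -230.9  125.6] yaw -0.2489 z [-8.e-04  3.e-04 -1.e+00] F [-0.1  0.1 -2.7] M [-0.08 -0.03  0.  ] op 11.3 ff 49.7 q7 -0.35
```

step_arm:
  series:
    - [0,0,-5,0,0,0,1]
    - [0,0,-5,0,0,0,1]
    - [0,0,-3,0,0,0,1]
    - [0,0,0,0,0,0,1]
    - [0,0,0,0,0,0,1]

```text
clock: 15.95
tool_pos: [0.5382, -0.2313, 0.1129]
eef_rot: [0.79, 0.614, -0.0, -0.0]
contact_force: [0.1, -1.3, -2.4]
opening: 0.134
finger_force: 49.7
```

step_arm:
  series:
    - [0,0,-1,0,0,0,1]
    - [0,0,-1,0,0,0,1]
    - [0,0,-1,0,0,0,1]
    - [0,0,0,0,0,0,1]
    - [0,0,0,0,0,0,1]

```text
clock: 16.45
tool_pos: [0.5383, -0.2313, 0.11]
eef_rot: [0.79, 0.614, 0.0, 0.0]
contact_force: [0.1, 0.1, -2.5]
opening: 0.127
finger_force: 49.7
```

step_arm:
  series:
    - [0,0,-1,0,0,0,1]
    - [0,0,-1,0,0,0,1]
    - [0,0,0,0,0,0,1]
    - [0,0,0,0,0,0,1]

```text
clock: 16.85
tool_pos: [0.5382, -0.2311, 0.1079]
eef_rot: [0.79, 0.614, -0.0, -0.0]
contact_force: [-0.5, 0.7, -3.5]
opening: 0.131
finger_force: 49.7
```

step_arm:
  series:
    - [0,0,-1,0,0,0,1]
    - [0,0,-1,0,0,0,1]
    - [0,0,0,0,0,0,1]
    - [0,0,0,0,0,0,1]

```text
clock: 17.25
tool_pos: [0.5383, -0.2312, 0.106]
eef_rot: [0.79, 0.614, 0.0, -0.0]
contact_force: [-0.5, 1.4, -3.7]
opening: 0.132
finger_force: 49.7
```

step_arm:
  series:
    - [0,0,-1,0,0,0,1]
    - [0,0,-1,0,0,0,1]
    - [0,0,0,0,0,0,1]
    - [0,0,0,0,0,0,1]

```text
clock: 17.65
tool_pos: [0.5383, -0.2312, 0.1039]
eef_rot: [0.79, 0.614, 0.0, -0.0]
contact_force: [0.2, 1.0, -2.9]
opening: 0.13
finger_force: 49.7
```

```bash
python3 -c "
from fit import *
st()"
```

```text
t 17.65 tcp [ 538.3 -231.2  103.9] yaw -0.2494 z [-0.e+00  1.e-04 -1.e+00] F [ 0.2  1.  -2.9] M [0.08 0.01 0.07] op 11.5 ff 49.7 q7 -0.37
```

step_arm:
  series:
    - [0,0,-1,0,0,0,1]
    - [0,0,-1,0,0,0,1]
    - [0,0,0,0,0,0,1]
    - [0,0,0,0,0,0,1]

```text
clock: 18.05
tool_pos: [0.5383, -0.2312, 0.1019]
eef_rot: [0.79, 0.614, 0.0, -0.0]
contact_force: [0.4, 1.1, -3.7]
opening: 0.132
finger_force: 49.7
```

step_arm:
  series:
    - [0,0,-1,0,0,0,1]
    - [0,0,-1,0,0,0,1]
    - [0,0,0,0,0,0,1]
    - [0,0,0,0,0,0,1]

```text
clock: 18.45
tool_pos: [0.5383, -0.2312, 0.0999]
eef_rot: [0.79, 0.614, 0.0, -0.0]
contact_force: [-0.4, 0.4, -4.4]
opening: 0.133
finger_force: 49.7
```

step_arm:
  series:
    - [0,0,-1,0,0,0,1]
    - [0,0,-1,0,0,0,1]
    - [0,0,0,0,0,0,1]
    - [0,0,0,0,0,0,1]

```text
clock: 18.85
tool_pos: [0.5383, -0.2312, 0.0979]
eef_rot: [0.79, 0.614, 0.0, -0.0]
contact_force: [0.2, 1.1, -4.1]
opening: 0.129
finger_force: 49.7
```

step_arm:
  series:
    - [0,0,-1,0,0,0,1]
    - [0,0,-1,0,0,0,1]
    - [0,0,0,0,0,0,1]
    - [0,0,0,0,0,0,1]

```text
clock: 19.25
tool_pos: [0.5383, -0.2312, 0.096]
eef_rot: [0.79, 0.614, 0.0, -0.0]
contact_force: [-0.4, 0.4, -3.3]
opening: 0.131
finger_force: 49.7
```

step_arm:
  series:
    - [0,0,-1,0,0,0,1]
    - [0,0,0,0,0,0,1]
    - [0,0,0,0,0,0,1]

```text
clock: 19.55
tool_pos: [0.5384, -0.2315, 0.0952]
eef_rot: [0.79, 0.614, 0.0, 0.0]
contact_force: [0.3, 0.1, -0.3]
opening: 0.132
finger_force: 49.7
```

step_arm:
  series:
    - [0,0,-1,0,0,0,1]
    - [0,0,0,0,0,0,1]
    - [0,0,0,0,0,0,1]

```text
clock: 19.85
tool_pos: [0.5386, -0.2319, 0.0945]
eef_rot: [0.79, 0.613, 0.0, 0.001]
contact_force: [-1.4, -1.2, 4.5]
opening: 0.13
finger_force: 49.8
```

step_arm:
  series:
    - [0,0.3,0.8,0,0,0,1]
    - [0,0,0,0,0,0,1]
    - [2.1,-0.5,0,0,0,0.0245,1]
    - [2.1,-0.5,0,0,0,0.0245,1]
    - [2.15,-0.4,0,0,0,0.025,1]
    - [2.15,-0.3,0,0,0,0.025,1]
    - [2.15,-0.3,0,0,0,0.025,1]
    - [2.15,-0.3,0,0,0,0.025,1]
    - [0,0,0,0,0,0,1]
    - [0,0,0,0,0,0,1]
  force: 25

```text
clock: 20.85
tool_pos: [0.5511, -0.2331, 0.0947]
eef_rot: [0.742, 0.671, 0.0, -0.0]
contact_force: [0.0, 0.2, -2.6]
opening: 0.134
finger_force: 25.0
```

```bash
python3 -c "
from fit import *
st()"
```

```text
t 20.85 tcp [ 551.1 -233.1   94.7] yaw -0.1005 z [ 0.e+00  4.e-04 -1.e+00] F [ 0.   0.2 -2.6] M [ 0.04 -0.06  0.  ] op 11.8 ff 25.0 q7 -0.26
```

step_arm:
  series:
    - [2.15,-0.2,0,0,0,0.025,1]
    - [2.15,-0.1,0,0,0,0.025,1]
    - [2.15,-0.1,0,0,0,0.025,1]
    - [2.15,0,0,0,0,0.025,1]
    - [2.15,0,0,0,0,0.025,1]
    - [2.15,0.1,0,0,0,0.025,1]
    - [0,0,0,0,0,0,1]
    - [0,0,0,0,0,0,1]

```text
clock: 21.65
tool_pos: [0.5642, -0.2336, 0.0948]
eef_rot: [0.689, 0.724, 0.0, 0.0]
contact_force: [-0.1, -0.3, -2.4]
opening: 0.138
finger_force: 25.0
```

```bash
python3 - <<'E'
from fit import *
s=st(); p=np.array(s["tool_pos"])
out=[]
for n,(u0,u1,v0,v1) in(("side",(275,365,140,220)),("top",(345,425,130,190))):
    im,d,K,D,T=snap(n); W=cloud(d,K,D,T)
    b=(im[...,0].astype(int)>im[...,2].astype(int)+25)&(np.linalg.norm(W-p,axis=-1)<.16); P=(W[b]-p)*1e3
    q=P[:,:2]@R2(.05); print(n,b.sum(),"y",np.percentile(q[:,1],[2,98]).round(1),"x",np.median(q[:,0]).round(1),"z",np.percentile(P[:,2],[2,98]).round(1))
    out.append(cv2.resize(im[v0:v1,u0:u1],(400,int(400*(v1-v0)/(u1-u0))),interpolation=cv2.INTER_CUBIC))
    if n=="side":
        for lo,hi in((-75,-50),(40,75)):
            m=(q[:,1]>lo)&(q[:,1]<hi); print("  z range at y",lo,hi,np.percentile(P[m,2],[2,98]).round(1))
h=max(o.shape[0] for o in out); out=[cv2.copyMakeBorder(o,0,h-o.shape[0],0,0,cv2.BORDER_CONSTANT) for o in out]
cv2.imwrite("pics/s1.png",np.hstack(out))
E
```

```text
t 21.65 tcp [ 564.2 -233.6   94.8] yaw 0.0493 z [ 5.e-04  1.e-04 -1.e+00] F [-0.1 -0.3 -2.4] M [ 0.01 -0.16  0.04] op 12.1 ff 25.0 q7 -0.14
side 223 y [-68.   74.1] x -4.5 z [-80.9  16.6]
  z range at y -75 -50 [-80.9  14.4]
  z range at y 40 75 [-78.8  16.8]
top 68 y [-40.5  68.4] x -4.9 z [-89.9  19.3]
```

View pics/s1.png

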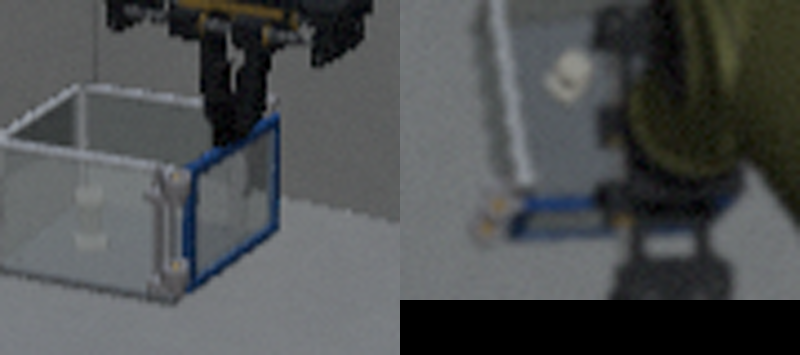

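The crop shows both knuckles on the pins, with brass visible at side crop (178,178) and (178,265). The door is nearly shut and the keeper side is clear. Next I'll lower it to rest and finish the swing.

step_arm:
  series:
    - [1.1,0.1,-0.3,0,0,0.0125,1]
    - [1.1,0.1,-0.3,0,0,0.0125,1]
    - [1.1,0.1,0,0,0,0.0125,1]
    - [1.1,0.1,0,0,0,0.0125,1]
    - [0.85,0.1,0,0,0,0.01,1]
    - [0.85,0.1,0,0,0,0.01,1]
    - [0,0,0,0,0,0,1]
    - [0,0,0,0,0,0,1]

```text
clock: 22.55
tool_pos: [0.5702, -0.2332, 0.0943]
eef_rot: [0.664, 0.748, -0.0, 0.0]
contact_force: [-0.4, -2.1, 1.2]
opening: 0.135
finger_force: 25.0
```

step_arm:
  series:
    - [0.85,0.1,0,0,0,0.01,1]
    - [0,0,0,0,0,0,1]
    - [0,0,0,0,0,0,1]

```text
clock: 22.85
tool_pos: [0.571, -0.2331, 0.0943]
eef_rot: [0.66, 0.751, -0.0, 0.0]
contact_force: [-1.0, -1.8, 2.4]
opening: 0.138
finger_force: 25.0
```

```bash
python3 -c "
from fit import *
st()"
```

```text
t 22.85 tcp [ 571.  -233.1   94.3] yaw 0.1295 z [ 2.e-04 -2.e-04 -1.e+00] F [-1.  -1.8  2.4] M [-0.17  0.07  0.04] op 12.1 ff 25.0 q7 -0.07
```

step_arm:
  series:
    - [0.85,0.1,0.2,0,0,0.01,1]
    - [0,0,0,0,0,0,1]
    - [0,0,0,0,0,0,1]

```text
clock: 23.15
tool_pos: [0.5719, -0.2328, 0.0944]
eef_rot: [0.656, 0.755, 0.0, 0.0]
contact_force: [-0.3, -1.2, 0.4]
opening: 0.137
finger_force: 25.0
```

step_arm:
  series:
    - [0.85,0.1,0,0,0,0.01,1]
    - [0,0,0,0,0,0,1]
    - [0,0,0,0,0,0,1]

```text
clock: 23.45
tool_pos: [0.5727, -0.2327, 0.0944]
eef_rot: [0.652, 0.758, 0.0, 0.0]
contact_force: [-0.1, -2.2, 1.6]
opening: 0.135
finger_force: 25.0
```

```bash
python3 -c "
from fit import *
st()"
```

```text
t 23.45 tcp [ 572.7 -232.7   94.4] yaw 0.1496 z [ 1.e-04  0.e+00 -1.e+00] F [-0.1 -2.2  1.6] M [-0.24  0.04  0.03] op 11.9 ff 25.0 q7 -0.05
```

step_arm:
  series:
    - [0.85,0.1,0,0,0,0.01,1]
    - [0,0,0,0,0,0,1]
    - [0,0,0,0,0,0,1]

```text
clock: 23.75
tool_pos: [0.5729, -0.2327, 0.0944]
eef_rot: [0.649, 0.761, -0.0, -0.0]
contact_force: [-1.9, -1.7, 1.4]
opening: 0.134
finger_force: 25.0
```

step_arm:
  series:
    - [0.85,0.1,0,0,0,0.01,1]
    - [0,0,0,0,0,0,1]
    - [0,0,0,0,0,0,1]

```text
clock: 24.05
tool_pos: [0.5732, -0.2327, 0.0943]
eef_rot: [0.645, 0.764, -0.001, -0.001]
contact_force: [-5.2, -1.0, 4.1]
opening: 0.132
finger_force: 25.2
```

```bash
python3 -c "
from fit import *
st()"
```

```text
t 24.05 tcp [ 573.2 -232.7   94.3] yaw 0.1687 z [-2.2e-03 -1.0e-04 -1.0e+00] F [-5.2 -1.   4.1] M [-0.24  1.08 -0.39] op 11.6 ff 25.2 q7 -0.04
```

step_arm:
  series:
    - [-0.4,0,0,0,0,-0.005,1]
    - [0,0,0,0,0,0,1]
    - [0,-0.2,-0.7,0.01,0,0,1]
    - [0,0,0,0,0,0,1]
    - [0,0,0,0,0,0,1]
  force: 12

```text
clock: 24.55
tool_pos: [0.5737, -0.2334, 0.0934]
eef_rot: [0.647, 0.763, 0.004, -0.003]
contact_force: [-3.5, -3.2, -0.2]
opening: 0.137
finger_force: 12.0
```

step_arm:
  series:
    - [0,-0.2,-0.8,0.01,0,0,1]
    - [0,0,0,0,0,0,1]
    - [0,0,0,0,0,0,1]

```text
clock: 24.85
tool_pos: [0.5736, -0.2335, 0.0929]
eef_rot: [0.647, 0.763, 0.007, -0.006]
contact_force: [-3.2, -3.6, 1.3]
opening: 0.136
finger_force: 12.0
```

```bash
python3 -c "
from fit import *
st()"
```

```text
t 24.85 tcp [ 573.6 -233.5   92.9] yaw 0.1641 z [-5.000e-04  1.920e-02 -9.998e-01] F [-3.2 -3.6  1.3] M [-0.81  0.87 -0.07] op 12.0 ff 12.0 q7 -0.02
```

step_arm:
  series:
    - [0,0.8,-0.6,0.007,0,0,1]
    - [0,0,0,0,0,0,1]
    - [0,0,0,0,0,0,1]
  force: 6

```text
clock: 25.15
tool_pos: [0.5736, -0.2332, 0.0927]
eef_rot: [0.647, 0.763, 0.01, -0.008]
contact_force: [-5.2, -4.4, 3.8]
opening: 0.139
finger_force: 6.0
```

step_arm:
  series:
    - [0,0,0,0,0,0,1]
    - [0,0,0,0,0,0,1]
    - [0,0,0,0,0,0,1]
  force: 3

```text
clock: 25.45
tool_pos: [0.5736, -0.2327, 0.0924]
eef_rot: [0.647, 0.763, 0.01, -0.009]
contact_force: [-5.1, -3.2, 2.6]
opening: 0.138
finger_force: 3.0
```

```bash
python3 -c "
from fit import *
st()"
```

```text
t 25.45 tcp [ 573.6 -232.7   92.4] yaw 0.1645 z [-5.000e-04  2.590e-02 -9.997e-01] F [-5.1 -3.2  2.6] M [-0.84  0.95 -0.01] op 12.1 ff 3.0 q7 -0.02
```

step_arm:
  series:
    - [0,0,0,0,0,0,0.8]
    - [0,0,0,0,0,0,0.7]
    - [0,0,0,0,0,0,0.6]
    - [0,0,0,0,0,0,0.6]
    - [0,0,0,0,0,0,0.6]
    - [0,0,0,0,0,0,0.6]

```text
clock: 26.05
tool_pos: [0.5742, -0.2319, 0.0923]
eef_rot: [0.646, 0.763, 0.011, -0.009]
contact_force: [-0.4, 0.2, 0.1]
opening: 0.401
finger_force: 0.0
```

```bash
python3 -c "
from fit import *
st()"
```

```text
t 26.05 tcp [ 574.2 -231.9   92.3] yaw 0.1647 z [ 4.000e-04  2.730e-02 -9.996e-01] F [-0.4  0.2  0.1] M [-0.06 -0.12  0.03] op 35.3 ff 0.0 q7 -0.02
```

step_arm:
  series:
    - [0,0,10,0,0,0,0.6]
    - [0,0,20,0,0,0,0.5]
    - [0,0,40,0,0,0,0.4]
    - [0,0,40,0,0,0,0.4]
    - [0,0,40,0,0,0,0.4]
    - [-40,0,0,0,0,0,0.4]
    - [-40,40,0,0,0,0,0.4]
    - [-40,40,0,0,0,0,0.4]
    - [-20,40,0,0,0,0,0.4]
    - [0,40,0,0,0,0,0.4]
    - [0,40,0,0,0,0,0.4]
    - [0,0,0,0,0,0,0.4]

```text
clock: 27.25
tool_pos: [0.4437, -0.0352, 0.244]
eef_rot: [0.643, 0.766, 0.012, -0.008]
contact_force: [-0.7, 0.3, 0.7]
opening: 0.599
finger_force: 0.0
```

```bash
python3 - <<'E'
from fit import *
s=st(); out=[]; pin=np.array([.5598,-.1474,0])
for n,(u0,u1,v0,v1) in(("side",(265,345,145,215)),("top",(350,420,115,185))):
    im,d,K,D,T=snap(n); W=cloud(d,K,D,T)
    b=(im[...,0].astype(int)>im[...,2].astype(int)+25)&(np.linalg.norm((W-pin)[...,:2],axis=-1)<.18)&(W[...,2]<.14)&(W[...,2]>.01); P=(W[b]-pin)*1e3
    k=np.polyfit(P[:,1],P[:,0],1); m=np.abs(P[:,0]-np.polyval(k,P[:,1]))<6; k=np.polyfit(P[m,1],P[m,0],1)
    q=P[:,:2]@R2(.15); print(n,b.sum(),"yaw",-np.arctan(k[0]),"y",np.percentile(q[:,1],[2,98]).round(1))
    for lo,hi in((-165,-140),(-45,-10)):
        m=(q[:,1]>lo)&(q[:,1]<hi); print("  y",lo,hi,"x",np.median(q[m,0]).round(1),"z",np.percentile(P[m,2],[2,98]).round(1))
    out.append(cv2.resize(im[v0:v1,u0:u1],(400,int(400*(v1-v0)/(u1-u0))),interpolation=cv2.INTER_CUBIC))
h=max(o.shape[0] for o in out); out=[cv2.copyMakeBorder(o,0,h-o.shape[0],0,0,cv2.BORDER_CONSTANT) for o in out]
cv2.imwrite("pics/f1.png",np.hstack(out))
E
```

```text
t 27.25 tcp [443.7 -35.2 244. ] yaw 0.1746 z [ 0.0032  0.0296 -0.9996] F [-0.7  0.3  0.7] M [-0.08 -0.09 -0.03] op 52.7 ff 0.0 q7 -0.28
side 184 yaw 0.14519858273969127 y [-156.5  -12.7]
  y -165 -140 x -4.3 z [ 15.5 103.8]
  y -45 -10 x -4.1 z [ 15.5 111. ]
top 77 yaw 0.1496252514963929 y [-151.8  -44.9]
  y -165 -140 x -2.9 z [ 37.6 109.1]
  y -45 -10 x -2.2 z [106.1 107.7]
```

View pics/f1.png

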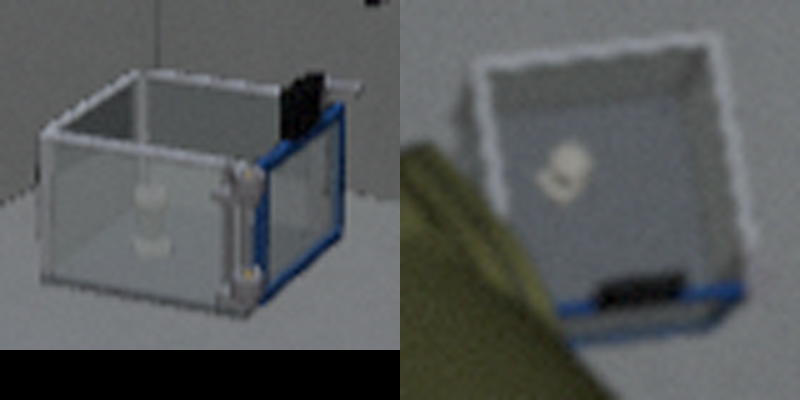

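The final view shows the door shut: both knuckles are seated on the pins, its free corner is under the keeper, and the tooth is undisturbed.

```bash
python3 -c "
from plant import r
print(r.finish_job())"
```

```text
the job is handed in; nothing more can be done
None
```

The door is off its holder, hung on both pins and fully home, and swung gently shut against the bumpers; I handed the job in at about 27 s of the 72 s allowed, and it returned no verdict.

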